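# Snap the sponge tray back into the caddy

### The job

Put the slate-blue sponge tray back in its bay in the lime caddy: slip its tongue under the bay's lip, then press the other end down until the white latch springs back over the tray's rear wall. The tray must end up sitting flat and fully home in the bay, let go of; do it gently, without forcing the plastic, and leave the other things standing where they are.

Things in the scene. Friction and masses are not known exactly. Their poses are not given: they have to be found in the camera images.
- tray: Loose slate-blue plastic sponge tray, 80 to 170 g, 82 mm long (x), 90 mm wide (y). Origin: centre of its underside; z up, x from tongue to rear wall. Base 4 mm thick. Rear wall at x = 36 to 41 mm, full width, 22 mm high. Side walls 4 mm thick, 14 mm high, x = -10 to 38 mm, outer faces y = +-45 mm. No front wall. It starts flat on the shelf, right side up, tongue roughly towards the robot.
- tongue_tip (a point): Middle of the lower front edge of the tray's tongue: tray point (-41, 0, 0) mm, axes as the tray's. The tongue is the front of the base plate, x = -41 to -27 mm, narrowed to 62 mm wide, 4 mm thick, flat.
- rib (a point): Middle of the top of the tray's grip rib, tray point (8, 0, 47) mm. The rib is an upright wall along the tray's x: x = -14 to 30 mm, y = +-6 mm (12 mm thick), from the base up to 47 mm above the underside. 35 mm is free beside it on either side, above the base.
- bay (a point): Middle of the floor of the tray's bay in the caddy, 30 mm above the shelf; when the tray is home its origin and axes coincide with this. x from the lip (robot side) to the latch (far end), z up. Clear floor x = +-42 mm, y = +-46.5 mm: the tray has about 1 mm play at each end, 1.5 mm at each side. Side walls rise 14 mm, then flare outwards as a lead-in up to 23 mm.
- lip_edge (a point): Middle of the lip's lower edge, bay point (-33, 0, 12) mm. The lip is 4 mm thick (12 to 16 mm above the bay floor), as wide as the bay, and overhangs the floor by 9 mm; below it the plain wall at x = -42 mm stops the tongue. Nothing stands above the lip.
- far_wall (a point): Middle of the inner top edge of the bay's far wall: bay point (42, 0, 34) mm. The wall is 18 mm thick, 34 mm high, with the latch in a 38 mm gap in its middle. Because of it the tray enters only tilted, tongue down and rear end up 25 to 32 degrees, until the tongue is under the lip against its wall; then the rear end swings down.
- latch_hook (a point): Tip of the white latch's hook, middle of the far end: bay point (36, 0, 26) mm at rest; 30 mm wide. The hook's underside is 23.5 mm above the bay floor. Above the hook a ramp slopes up and away from the bay to 40 mm above the floor, and above that a press tab leans outwards, top 49 mm above the floor.
- latch (a joint): Angle of the white latch, rad: 0 at rest (upright), up to 0.35 as its hook is pushed away from the bay. Hinged at bay point (34, 0, -5) mm; spring 0.8 N m/rad, slight preload. The tray's rear wall, pressed down on the ramp (4 to 12 N there), drives it to 0.1 to 0.2; it springs back to 0 over the wall once the tray is fully down.
- caddy: Lime plastic caddy screwed to the shelf; it does not move. Origin: on the shelf under the bay's centre; axes as the bay's. Outline x = -52 to 60 mm; tray bay at y = -52 to 52 mm; beside it at y = 52 to 175 mm an open compartment, walls 80 mm high, with a lime carrying handle across it (along x) at y = 113 mm, top 166 mm high. The tin stands in the compartment.
- tin: Bystander: stainless scouring tin with dark twist cap, 68 mm diameter, 108 mm high, standing in the caddy's compartment. Origin: centre of its underside.
- spray: Bystander: empty clear spray bottle with white and blue trigger head, 74 mm diameter, 227 mm high. Origin: centre of its underside.
- brush: Bystander: wooden-handled dish brush with a round 48 mm head, 235 mm long, 35 mm high at the head, lying bristles down. Origin: about its middle, on the shelf.
- tub: Bystander: white and orange tub of dishwasher tablets, 96 mm diameter, 106 mm high. Origin: centre of its underside.
- soap: Bystander: amber bottle with black cap, 68 mm diameter, 190 mm high. Origin: centre of its underside.
- strainer: Bystander: steel sink strainer bowl, 80 mm diameter, 45 mm high. Origin: centre of its underside.
- pumice: Bystander: grey pumice scouring block, 85 x 45 x 30 mm. Origin: centre of its underside.
There are look-alikes about, which are no part of the job. What is shaped like the tray but orange or purple is not meant.

How it is judged (in metres and radians):
At the end, for the whole second after the job is handed in: The tray is at rest in the bay, released, within 3 mm of home along and across, its underside within 2 mm of the bay floor, flat within 2 degrees and square within 3 degrees, the tongue under the lip, and the white latch back upright (within 0.05 rad) over the rear wall (x of tray in the frame of bay between -0.003 and 0.003 m and y of tray in the frame of bay between -0.003 and 0.003 m and z of tray in the frame of bay between -0.002 and 0.002 m and angle between tray's own z axis and vertical below 0.035 rad and angle between the x axis of tray and the x axis of bay, either way round below 0.05 rad and value of joint latch below 0.05 rad and linear speed of tray below 0.01 m/s and contact force between tray and the fingers below 0.1 N); the robot touches nothing.
It fails at once if the tray is forced against the caddy with more than 60 N (contact force between tray and caddy above 60 N).
It fails at once if a standing bystander is knocked over (angle between any of tin, spray, tub, soap's own z axis and vertical above 0.5 rad).
It fails at once if a bystander is shoved more than 30 mm (distance of any of tin, spray, brush, tub, soap, strainer, pumice from where it was at the start of the episode above 0.03 m).
It also fails if it takes over 45 s, if anything falls off the work surface, if the arm or the gripper's body presses on something with over 40 N, if the wrist force passes 120 N, or if a joint passes its speed limit or range.

### The arm

A 6-joint arm with a two-finger parallel gripper is mounted at the origin on the work surface. World frame = base frame: x ahead of the robot, y to its left, z up, the work surface at z = 0. Lengths are in mm, angles in rad, forces in N, time in s.
With the tool pointing down it reaches from about 275 to 775 mm from the base axis. Payload 14.6 kg.
Tool frame: the origin (TCP) lies midway between the tips of the shut fingers; the grasp point (between the pads) lies 19 mm behind it (manip.hold_point_z is the distance from the TCP to the grasp point, in mm); z points along the fingers, y is the line along which they close (so a half turn about z gives the same grasp; the last joint's range is limited). The gripper opens to 85 mm and grips with 20 to 120 N. Pads are 22 mm wide; open, the fingers measure 114 mm over their backs; the gripper's body (76 mm by 85 mm) begins 54 mm behind the grasp point. The pads swing forward as they close: fully open they stand 13 mm farther back than shut.
Start: joints at [1.006, 0.263, -0.048, 1.259, 0, 1.415], TCP at [209.178, 481.532, 231.278] pointing down, gripper open.
Joint ranges: [-2.65, 2.65], [-0.89, 1.7], [-1.18, 1.37], [-2.13, 2.11], [-1.35, 1.29], [-3.14, 3.14]. Speed limits (rad/s): [1.89, 1.89, 2.57, 2.79, 3.14, 3.14].

### API

Orientations are given as a unit quaternion [x, y, z, w].
In Python, from rig import readout, read_camera, manip gives the robot as it stands.
- The arm moves only by the tool step_arm, never from a script. Its arguments are lists of equal length, an entry for each row: "xyz": the shift along the tool's x, y, z in mm, a list of three; "dr": the turn, a rotation vector about the tool's x, y, z in degrees, a list of three. A call has 1 to 12 rows; each row shifts and turns the commanded pose from where the row before left it, along the tool's axes as they then stand; what a row does not reach is not made up. A row lasts 1/12 s, in which the tool goes at most 41.7 mm and 7.16 degrees, less where a joint would pass 70% of its speed; a pose out of reach is approached as far as the arm can. A call is refused whole if a number of a shift passes 41.7 or a number of a turn 7.16, either way. A call with a gripper value outside its range is refused whole. "hand" is the gripper's target within -1 to 1 (fully open at 1, half-way at 0, shut at -1), set as the call begins (left out, the last holds). The fingers move at their own pace and stop on an object; "squeeze" is the grip in N (left out, the last holds). Time passes only in rows, so rows that do not move let the fingers close. It gives the time, the measured TCP pose, the force, the opening and the grip force at its end, in the units of the state.
- readout.state(): the state, without advancing time (a new reading comes with each control period).
- read_camera(name): name is "scene" or "top"; returns a dict with "pixels" (420x560x3 uint8, red, green, blue), "range_z" (420x560 float32, mm along the optical axis (not along the pixel's ray), 0 where there is no reading), "fovy" (degrees; the focal length in pixels is half the picture's height over the tangent of half this angle, whatever the lens; pixels are square), "cx", "cy" (the principal point, pixels), "k1" (the pictures are not rectified: a ray, as slopes to the right and down, at radius r is drawn at 1 + k1 r^2 times it, then the intrinsics apply), "xyz" and "rotation" of the camera in the world. Camera axes: x right, y up, looking along -z (the intrinsics and any distortion apply to the point x, -y, -z); pixel columns grow to the right and rows downward; lengths in mm; the calibration is good to about 2 mm. A picture is of the moment at which its call begins.
- manip.hand_in(): hands the job in; it is judged then, once.
The state is a dict: "time_s": time; "joints": joint angles; "qd": joint speeds; "joint_efforts": joint torques, N m; "position": TCP position; "tool_rot": TCP orientation; "contact_force": force on the tool from outside, world axes, zero at the start; "ft_torque": the same for the moment, N m; "width": finger opening in mm; "finger_force": force on a finger pad.
Only numpy, scipy, OpenCV 4.12 (cv2) and the standard library are available. Lean on these libraries where they do the work, as an engineer would, in place of code of your own. Each camera call takes 0.05 s, during which the arm holds its last target. There are 200 camera calls.

## Working session

There is one attempt and no reset: what is moved stays moved. The work goes in short steps, Python scripts to look and compute and a tool call to move; the robot and the scene stay as the last step left them, time stands still between calls to the robot, and variables do not carry over. Pictures are saved under pics/ and viewed, at most 10 in all, crops included, and the job is handed in when it is done.

Besides the shell and the picture viewer there is one more tool, called after ">>>" as name(argument=value, ...), one argument or row to a line, values as JSON. step_arm: Moves the arm, as the interface text tells. Its arguments: {"type":"object","properties":{"xyz":{"type":"array"},"dr":{"type":"array"},"hand":{"type":"number"},"squeeze":{"type":"number"}},"required":["xyz","dr"]}

```bash
mkdir -p pics && cat > h.py <<'E'
import numpy as np, cv2
from rig import readout, read_camera, manip
def cam(n):
    c=read_camera(n); c['f']=c['pixels'].shape[0]/2/np.tan(np.radians(c['fovy'])/2); return c
def R(c):
    r=np.array(c['rotation'],float)
    if r.shape==(3,3): return r
    from scipy.spatial.transform import Rotation
    return Rotation.from_quat(r).as_matrix()
def slopes(c,uv):
    uv=np.asarray(uv,float).reshape(-1,2)
    d=(uv-[c['cx'],c['cy']])/c['f']; s=d.copy()
    for _ in range(20): s=d/(1+c['k1']*(s**2).sum(1,keepdims=True))
    return s
def rays(c,uv):
    s=slopes(c,uv); return np.c_[s[:,0],-s[:,1],-np.ones(len(s))]@R(c).T
def onplane(c,uv,z):
    d=rays(c,uv); o=np.array(c['xyz']); return o+d*((z-o[2])/d[:,2])[:,None]
def cloud(c):
    h,w=c['range_z'].shape; v,u=np.mgrid[:h,:w]
    d=rays(c,np.c_[u.ravel(),v.ravel()])
    return (np.array(c['xyz'])+d*c['range_z'].reshape(-1,1)).reshape(h,w,3)
E
python3 - <<'E'
from h import *
for n in('scene','top'):
    c=cam(n); cv2.imwrite(f'pics/{n}0.png',c['pixels'][...,::-1]); print(n,c['fovy'],c['cx'],c['cy'],c['k1'],c['xyz'],c['rotation'])
print(readout.state())
E
```

```text
scene 52.360781411937865 277.14439552693193 212.83203987604918 -0.011436068515714078 [1023.86877465 -412.8234191   974.413985  ] [0.2449939  0.11979488 0.44627216 0.85233111]
top 54.45408262969647 279.7345596038355 210.2360324615818 -0.06070235607561233 [453.2562235  -84.84401355 871.22956882] [-0.05919092  0.03571232  0.70583452 -0.70499553]
{'time_s': 0.1, 'joints': array([ 1.00570117e+00,  2.63498776e-01, -4.88589630e-02,  1.25942175e+00,
       -4.40116597e-06,  1.41550790e+00]), 'qd': array([-1.29630043e-03,  1.96270347e-04,  3.27924952e-03, -9.77102685e-04,
        2.52812230e-03,  6.97109151e-05]), 'joint_efforts': array([ 2.75084785e-03, -6.38578820e+01,  3.85064685e+01,  9.92816524e-03,
       -1.19462925e-04,  1.13149375e-05]), 'position': array([209.04260291, 481.3163937 , 230.86623974]), 'tool_rot': array([ 2.03472520e-01,  9.79080534e-01, -4.60813259e-04, -1.71200856e-04]), 'contact_force': array([ 0.06940086, -0.42730792, -0.16251355]), 'ft_torque': array([-0.0151693 ,  0.01879405, -0.01446631]), 'finger_force': 0.0, 'width': 85.87454407981839}
```

View pics/scene0.png

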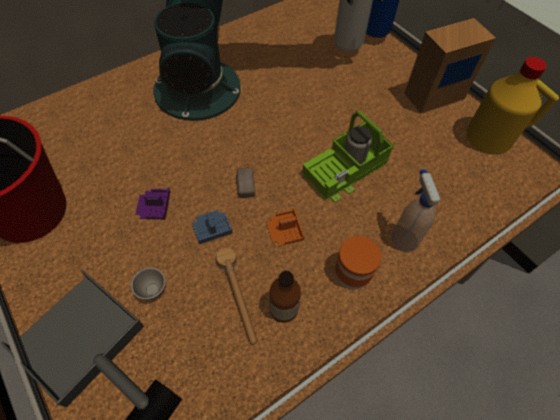

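View pics/top0.png

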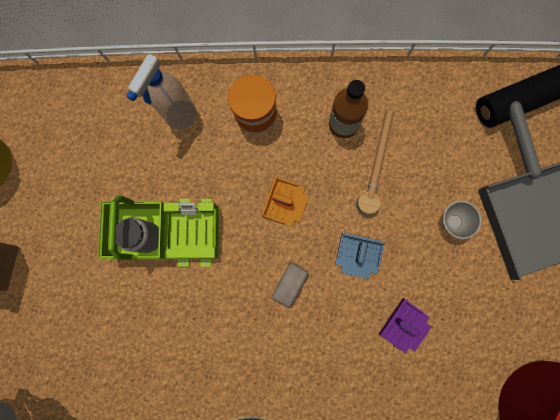

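Candidates in the top view: slate-blue tray at (360,253), orange look-alike at (286,202), purple look-alike at (406,325). By the description I choose the blue one. The caddy's bay is at (191,233), with the white latch at (187,207).

```bash
cat > m.py <<'E'
from h import *
c=cam('top'); P=cloud(c); hsv=cv2.cvtColor(c['pixels'],cv2.COLOR_RGB2HSV)
im=c['pixels'][...,::-1]
a=cv2.resize(im[225:285,325:395],None,fx=5.7,fy=5.7,interpolation=cv2.INTER_CUBIC); b=cv2.resize(im[192:272,95:225],None,fx=4.27,fy=4.27,interpolation=cv2.INTER_CUBIC)
b=cv2.resize(b,(400,a.shape[0])); cv2.imwrite('pics/crop1.png',np.hstack([a,b]))
print('hsv tray',hsv[253,350],hsv[268,360],'green',hsv[240,210])
m=cv2.inRange(hsv,(95,50,40),(120,255,255)); k=np.zeros_like(m); k[225:285,325:395]=1; m=m*k
p=P[m>0]; print('tray z hist',np.histogram(p[:,2],bins=np.arange(-6,60,4)))
t=p[p[:,2]>40]; mu=t[:,:2].mean(0); print('rib',len(t),t.mean(0), t.min(0),t.max(0)); print('rib dir',np.linalg.svd(t[:,:2]-mu)[2][0])
# outline
cn=max(cv2.findContours(m,0,2)[0],key=cv2.contourArea); print('minrect on z=14', cv2.minAreaRect(onplane(c,cn.reshape(-1,2),10)[:,:2].astype(np.float32)))
g=cv2.inRange(hsv,(35,80,40),(60,255,255)); g[:, :90]=0; g[:,230:]=0
q=P[g>0]; print('green z',np.histogram(q[:,2],bins=np.arange(-6,180,6)))
f=q[(q[:,2]>24)&(q[:,2]<36)]; print('floor',f.min(0),f.max(0),np.median(f,0))
E
python3 m.py
```

```text
hsv tray [104  75 136] [103  78 134] green [ 36 185 186]
tray z hist (array([  3, 444, 696,  46,  60,  30,  82,  16,   3,   5,   4,  23,  94,
        29,   0,   0]), array([-6, -2,  2,  6, 10, 14, 18, 22, 26, 30, 34, 38, 42, 46, 50, 54, 58]))
rib 149 [ 477.08260954 -214.83702698   94.34601086] [ 453.2562235  -233.81143651   40.11146892] [499.93538814 -84.84401355 871.22956882]
rib dir [ 0.22319658 -0.97477345]
minrect on z=14 ((472.3717041015625, -222.2030029296875), (89.9882583618164, 81.39371490478516), 76.28165435791016)
green z (array([  16,  815,   92,   67,   57, 1332,  318,  114,  591,  221,  164,
        395,  163,  427,  127,   15,   16,   12,   14,   17,   18,   18,
         16,   19,   28,   28,   32,  111,  259,    1]), array([ -6,   0,   6,  12,  18,  24,  30,  36,  42,  48,  54,  60,  66,
        72,  78,  84,  90,  96, 102, 108, 114, 120, 126, 132, 138, 144,
       150, 156, 162, 168, 174]))
floor [467.32753624  76.47649142  24.00838211] [578.8621728  299.16796936  35.96993406] [524.00693279 131.04212764  28.57378014]
```

View pics/crop1.png

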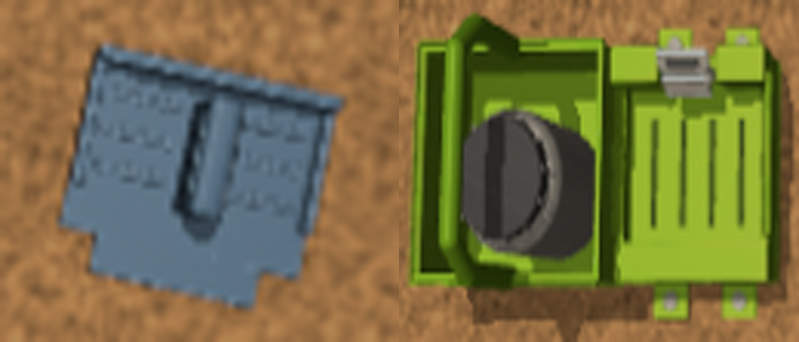

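The left half shows the blue tray: rear wall at the top, tongue at the lower edge and the rib in the middle, with only a small yaw. The right half shows the bay with the latch at the top (685,70) and the lip at the bottom. Now I'll refine both poses.

```bash
cat > m2.py <<'E'
from h import *
c=cam('top'); P=cloud(c); hsv=cv2.cvtColor(c['pixels'],cv2.COLOR_RGB2HSV); ok=c['range_z']>0
m=cv2.inRange(hsv,(95,50,40),(120,255,255)); k=np.zeros_like(m); k[225:285,325:395]=1; m=m*k
p=P[(m>0)&ok]; t=p[(p[:,2]>41)&(p[:,2]<55)]; print('rib top',len(t),t.mean(0),cv2.minAreaRect(t[:,:2].astype(np.float32)))
sel=((m>0)&ok&(P[...,2]>41)); v,u=np.nonzero(sel); w=onplane(c,np.c_[u,v],47)[:,:2]; print('rib ray',cv2.minAreaRect(w.astype(np.float32)),w.mean(0))
r=p[(p[:,2]>17)&(p[:,2]<26)]; print('rear wall',r.mean(0),cv2.minAreaRect(r[:,:2].astype(np.float32)))
g=cv2.inRange(hsv,(35,80,40),(60,255,255)); g[:,:90]=0; g[:,230:]=0; G=(g>0)&ok
def box(name,lo,hi,z,extra=True):
    s=G&(P[...,2]>lo)&(P[...,2]<hi)&extra; v,u=np.nonzero(s); w=onplane(c,np.c_[u,v],z)[:,:2].astype(np.float32)
    print(name,len(w),'depth z',np.median(P[s][:,2]),'rect',cv2.minAreaRect(w),'pct',np.percentile(w,[1,99],axis=0).round(1).tolist())
box('comp top',75,84,80)
Y=P[...,1]
yb=Y<170
box('far wall',60,68,64,(Y<168)&(P[...,0]>555))
box('lip top',42.5,49,46,(Y<168)&(P[...,0]<510))
box('floor',26,33,30,(Y<168))
box('flare',50,56,53,(Y<172))
for i in range(470,600,6):
    s=G&(abs(P[...,0]-i)<3)&(Y<155)&(Y>90); 
    if s.any(): print(i,s.sum(),np.percentile(P[s][:,2],[10,50,90]).round(1))
wh=cv2.inRange(hsv,(0,0,120),(180,60,255)); wh[:,:170]=0;wh[:,205:]=0;wh[:195]=0;wh[222:]=0
s=(wh>0)&ok; print('latch',s.sum(),P[s].mean(0),P[s].min(0),P[s].max(0))
E
python3 m2.py
```

```text
rib top 134 [ 478.85525553 -223.20270041   44.67319233] ((478.8618469238281, -223.35850524902344), (13.133332252502441, 43.29317855834961), 77.1165542602539)
rib ray ((478.906005859375, -222.60557556152344), (13.279571533203125, 43.290550231933594), 77.42897033691406) [ 478.78369495 -222.8142666 ]
rear wall [ 505.63513852 -227.52256932   20.26105995] ((506.27734375, -225.669189453125), (64.42164611816406, 70.08760070800781), 33.780914306640625)
comp top 412 depth z 76.8279139151258 rect ((523.1749267578125, 239.53721618652344), (117.59609985351562, 124.83937072753906), 0.77728271484375) pct [[466.0, 177.3], [579.9, 301.6]]
far wall 229 depth z 62.51997909302736 rect ((570.62841796875, 121.67264556884766), (90.61264038085938, 18.336469650268555), 89.80928039550781) pct [[561.4, 77.1], [579.7, 166.8]]
lip top 388 depth z 44.66423354392924 rect ((487.150634765625, 121.5606689453125), (38.60832595825195, 91.21102142333984), 2.435678482055664) pct [[467.5, 76.1], [500.1, 166.7]]
floor 1354 depth z 28.609485076457474 rect ((524.3991088867188, 122.501953125), (91.41776275634766, 108.6507568
[... 172 characters left out ...]
93853759766), 10.598918914794922) pct [[492.4, 74.0], [576.4, 128.6]]
470 87 [ 9.7 44.2 45.9]
476 96 [42.7 44.6 46.2]
482 94 [42.5 44.6 46.7]
488 93 [26.7 29.3 44.9]
494 92 [27.3 28.7 30.6]
500 66 [26.4 28.4 30.4]
506 89 [26.9 28.5 30.1]
512 93 [26.1 28.2 30.2]
518 93 [26.5 28.3 30.7]
524 93 [26.9 28.6 30.3]
530 91 [27.1 28.9 30.4]
536 90 [27.3 28.8 30.7]
542 71 [27.4 28.8 30.5]
548 79 [26.5 28.1 30.1]
554 90 [26.4 28.5 29.9]
560 90 [26.6 29.6 58.2]
566 50 [30.6 62.1 63.9]
572 43 [60.9 62.5 64.3]
578 30 [60.6 62.2 63.8]
590 16 [1.5 3.9 5.7]
596 32 [1.6 3.6 5.1]
latch 126 [567.65612523 129.09455372  62.27552313] [556.15169549 111.84970556   2.17883379] [591.409814   156.93705467  80.37073806]
```

```bash
cat >> h.py <<'E'
from scipy.spatial.transform import Rotation as Ro
def plan(pos,Rt,n,pos0=None,R0=None):
    """constant row (shift,turn deg) repeated n times from the current pose to pos,Rt"""
    s=readout.state(); p0=np.array(s['position'] if pos0 is None else pos0); R0=Ro.from_quat(s['tool_rot']) if R0 is None else R0
    w=(R0.inv()*Rt).as_rotvec()/n
    A=sum((R0*Ro.from_rotvec(w*k)).as_matrix() for k in range(n))
    print('n',n,'xyz',np.linalg.solve(A,np.array(pos)-p0).round(2),'dr',np.degrees(w).round(3))
def tool(yaw,tilt=0):
    """tool for a tray with this yaw, rear end up by tilt (deg); tool y = tray y, tool x = -tray x when flat"""
    return Ro.from_euler('z',yaw,degrees=True)*Ro.from_euler('y',-tilt,degrees=True)*Ro.from_matrix([[-1,0,0],[0,1,0],[0,0,-1]])
def st():
    s=readout.state(); print(s['time_s'],s['position'].round(1),'F',s['contact_force'].round(1),'w',round(float(s['width']),1),'ff',round(float(s['finger_force']),1),
     'yaw/tilt err', (Ro.from_quat(s['tool_rot'])*tool(0).inv()).as_euler('ZYX',degrees=True).round(2))
E
python3 - <<'E'
from h import *
st(); plan([478.8,-222.8,135],Ro.from_quat(readout.state()['tool_rot']),24); plan([478.8,-222.8,135],tool(-13.2),24)
E
```

```text
0.2 [209.1 481.4 231. ] F [-0.7 -0.1  0.5] w 85.1 ff 0.0 yaw/tilt err [-2.348e+01  1.000e-02 -4.000e-02]
n 24 xyz [-22.   -22.43   4.01] dr [0. 0. 0.]
n 24 xyz [-20.02 -24.27   4.01] dr [-0.001 -0.    -0.428]
```

>>> step_arm(
  xyz=[
    [-22,-22.4,0],
    [-22,-22.4,0],
    [-22,-22.4,0],
    [-22,-22.4,0],
    [-22,-22.4,0],
    [-22,-22.4,0],
    [-22,-22.4,0],
    [-22,-22.4,0],
    [-22,-22.4,0],
    [-22,-22.4,0],
    [-22,-22.4,0],
    [-22,-22.4,0],
  ],
  dr=[
    [0,0,0],
    [0,0,0],
    [0,0,0],
    [0,0,0],
    [0,0,0],
    [0,0,0],
    [0,0,0],
    [0,0,0],
    [0,0,0],
    [0,0,0],
    [0,0,0],
    [0,0,0],
  ],
  hand=0,
  squeeze=40,
)

```text
time_s: 1.2
position: [344.3, 128.3, 231.4]
tool_rot: [0.203, 0.979, 0.0, 0.0]
contact_force: [0.4, 1.5, 0.9]
width: 43.0
finger_force: 0.0
```

>>> step_arm(
  xyz=[
    [-22,-22.4,6],
    [-22,-22.4,6],
    [-22,-22.4,6],
    [-22,-22.4,6],
    [-22,-22.4,6],
    [-22,-22.4,6],
    [-22,-22.4,6],
    [-22,-22.4,6],
    [-22,-22.4,6],
    [-22,-22.4,6],
    [-22,-22.4,6],
    [-22,-22.4,6],
  ],
  dr=[
    [0,0,0],
    [0,0,0],
    [0,0,0],
    [0,0,0],
    [0,0,0],
    [0,0,0],
    [0,0,0],
    [0,0,0],
    [0,0,0],
    [0,0,0],
    [0,0,0],
    [0,0,0],
  ],
)

```text
time_s: 2.2
position: [479.5, -223.5, 158.8]
tool_rot: [0.204, 0.979, 0.0, -0.0]
contact_force: [-0.3, -0.3, -0.4]
width: 42.7
finger_force: 0.0
```

```bash
python3 - <<'E'
from h import *
st(); plan([478.8,-222.8,90],tool(-13.2),6)
E
```

```text
2.2 [ 479.5 -223.5  158.8] F [-0.3 -0.3 -0.4] w 42.7 ff 0.0 yaw/tilt err [-2.349e+01  1.000e-02  0.000e+00]
n 6 xyz [ 0.15  0.08 11.47] dr [ 1.000e-03 -2.000e-03 -1.716e+00]
```

>>> step_arm(
  xyz=[
    [0.15,0.1,11.5],
    [0.15,0.1,11.5],
    [0.15,0.1,11.5],
    [0.15,0.1,11.5],
    [0.15,0.1,11.5],
    [0.15,0.1,11.5],
    [0,0,0],
  ],
  dr=[
    [0,0,-1.7],
    [0,0,-1.7],
    [0,0,-1.7],
    [0,0,-1.7],
    [0,0,-1.7],
    [0,0,-1.7],
    [0,0,0],
  ],
)

```text
time_s: 2.78
position: [477.7, -220.4, 88.5]
tool_rot: [0.115, 0.993, 0.001, -0.001]
contact_force: [0.3, 0.6, -0.8]
width: 42.5
finger_force: 0.0
```

```bash
python3 - <<'E'
from h import *
st(); plan([478.8,-222.8,14],tool(-13.2),8)
c=cam('scene'); im=c['pixels'][...,::-1]; cv2.imwrite('pics/s1.png',cv2.resize(im[160:270,140:320],None,fx=4,fy=4,interpolation=cv2.INTER_CUBIC))
E
```

```text
2.7833 [ 477.7 -220.4   88.5] F [ 0.3  0.6 -0.8] w 42.5 ff 0.0 yaw/tilt err [-13.2    0.16   0.06]
n 8 xyz [-0.22 -0.26  9.31] dr [ 0.007 -0.02  -0.   ]
```

View pics/s1.png

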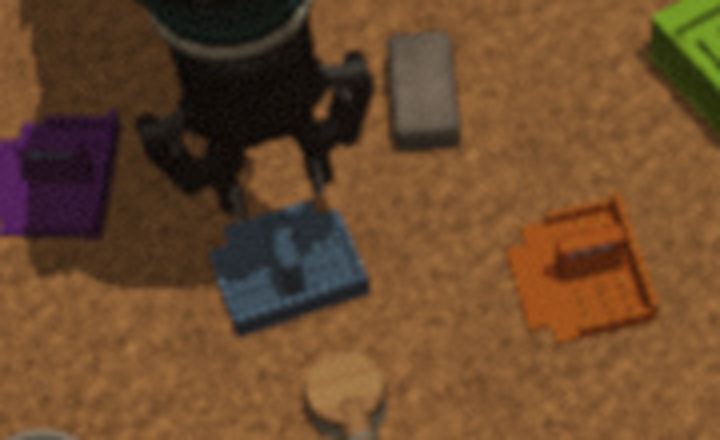

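The fingers hang above the blue tray at (290,250), straddling the rib, with nothing in the way. Descend and grip.

>>> step_arm(
  xyz=[
    [-0.2,-0.3,9.3],
    [-0.2,-0.3,9.3],
    [-0.2,-0.3,9.3],
    [-0.2,-0.3,9.3],
    [-0.2,-0.3,9.3],
    [-0.2,-0.3,9.3],
    [-0.2,-0.3,9.3],
    [-0.2,-0.3,9.3],
    [0,0,0],
    [0,0,0],
  ],
  dr=[
    [0,0,0],
    [0,0,0],
    [0,0,0],
    [0,0,0],
    [0,0,0],
    [0,0,0],
    [0,0,0],
    [0,0,0],
    [0,0,0],
    [0,0,0],
  ],
)

```text
time_s: 3.67
position: [479.4, -223.6, 15.4]
tool_rot: [0.116, 0.993, 0.0, -0.0]
contact_force: [0.4, 0.1, 0.1]
width: 42.6
finger_force: 0.0
```

>>> step_arm(
  xyz=[
    [0,0,0],
    [0,0,0],
    [0,0,0],
    [0,0,0],
    [0,0,0],
    [0,0,0],
    [0,0,0],
    [0,0,0],
  ],
  dr=[
    [0,0,0],
    [0,0,0],
    [0,0,0],
    [0,0,0],
    [0,0,0],
    [0,0,0],
    [0,0,0],
    [0,0,0],
  ],
  hand=-1,
  squeeze=50,
)

```text
time_s: 4.33
position: [480.0, -224.0, 16.5]
tool_rot: [0.116, 0.993, -0.0, 0.001]
contact_force: [0.3, -0.1, 6.0]
width: 11.0
finger_force: 49.4
```

```bash
python3 - <<'E'
from h import *
st()
E
```

```text
4.3333 [ 480.  -224.    16.5] F [ 0.3 -0.1  6. ] w 11.0 ff 49.4 yaw/tilt err [-13.28  -0.06  -0.02]
```

```bash
python3 - <<'E'
from h import *
c=cam('top'); P=cloud(c); hsv=cv2.cvtColor(c['pixels'],cv2.COLOR_RGB2HSV)
print('row 240: col,y(z=30),z,V')
for u in list(range(158,172))+list(range(208,222)): print(u, P[240,u].round(1), hsv[240,u])
for n in ('top','scene'):
    c=cam(n); P=cloud(c); hsv=cv2.cvtColor(c['pixels'],cv2.COLOR_RGB2HSV)
    s=(hsv[...,1]<70)&(hsv[...,2]>90)&(abs(P[...,0]-570)<25)&(abs(P[...,1]-126)<30)&(P[...,2]>56)&(P[...,2]<85)
    v,u=np.nonzero(s); print(n,'latch',s.sum(),P[s].mean(0),P[s].min(0),P[s].max(0), 'px',u.min(),u.max(),v.min(),v.max())
E
```

```text
row 240: col,y(z=30),z,V
158 [505.3 199.9  24.8] [ 38 168 117]
159 [502.2 180.7  75.9] [ 37 185 205]
160 [502.1 178.1  77.7] [ 39 218  76]
161 [502.6 179.1  68.5] [ 39 214  62]
162 [503.1 179.3  61.4] [ 39 214  62]
163 [503.3 178.5  57.5] [ 39 212  65]
164 [503.6 178.   52.7] [ 39 209  78]
165 [503.8 177.   49.4] [ 39 209  88]
166 [504.  175.9  46.2] [ 39 211  98]
167 [504.2 174.5  44.2] [ 39 204 125]
168 [504.3 173.3  41.3] [ 39 208  60]
169 [504.9 174.   32.3] [ 40 206  78]
170 [505.3 173.9  25.5] [ 38 196 146]
171 [505.1 170.7  29.1] [ 37 189 212]
208 [505.1  92.2  30.2] [ 36 183 213]
209 [505.3  90.9  26.5] [ 36 183 213]
210 [505.2  88.3  29. ] [ 36 183 213]
211 [453.3 -84.8 871.2] [ 36 183 212]
212 [504.3  81.3  42.8] [ 37 188 194]
213 [503.9  77.7  50.5] [ 38 200 143]
214 [503.8  75.6  50.8] [ 39 200 175]
215 [504.8  76.5  35.6] [ 39 201 133]
216 [505.6  77.1  21.8] [ 39 217  61]
217 [506.4  77.2   9.7] [ 39 210  62]
218 [506.9  76.7   0.8] [ 28 172  77]
219 [507.2  75.4  -3.9] [ 18 145 114]
220 [507.1  72.9  -2. ] [ 15 142 122]
221 [507.2  71.1  -4.2] [ 15 145 114]
top latch 156 [565.87263769 127.11453467  68.35976108] [556.15237194 111.56618865  56.11331437] [578.0432676  146.59206666  79.64497121] px 179 195 203 214
scene latch 43 [571.53142601 124.73317835  71.61762756] [562.61766839 111.07303489  56.32038764] [579.15787583 146.97780262  81.27672726] px 335 346 171 178
```

```bash
python3 - <<'E'
from h import *
c=cam('top'); a=cv2.resize(c['pixels'][190:275,155:230,::-1],None,fx=5,fy=6,interpolation=cv2.INTER_CUBIC)
c=cam('scene'); b=cv2.resize(c['pixels'][130:205,300:400,::-1],(400,510),interpolation=cv2.INTER_CUBIC)
cv2.imwrite('pics/bay.png',np.hstack([a,b]))
E
```

```text
(no output)
```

View pics/bay.png

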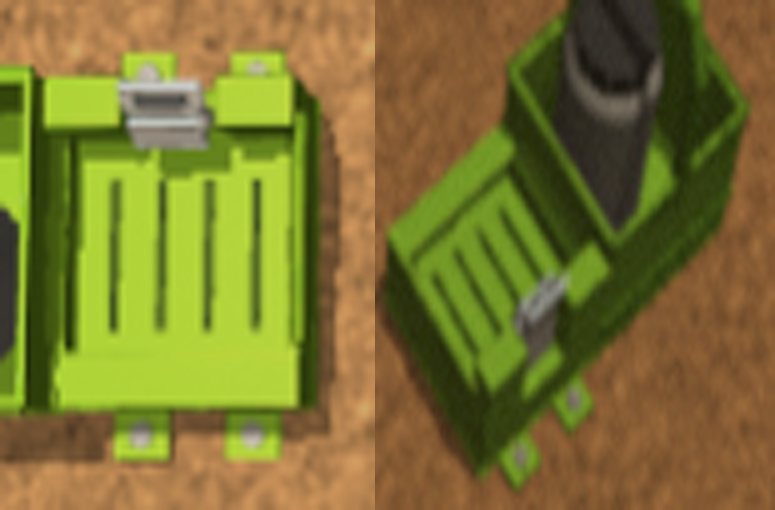

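The left half shows the empty bay: slots around x≈185, latch at (165,115), lip along the bottom. The right half shows the same bay from the far side, clear. Bay centre is about (519.6, 126). Lift the tray.

>>> step_arm(
  xyz=[
    [0,0,-5],
    [0,0,-10],
    [0,0,-15],
    [0,0,-20],
    [0,0,-20],
    [0,0,-20],
    [0,0,-20],
    [0,0,-15],
    [0,0,-10],
    [0,0,0],
    [0,0,0],
  ],
  dr=[
    [0,0,0],
    [0,0,0],
    [0,0,0],
    [0,0,0],
    [0,0,0],
    [0,0,0],
    [0,0,0],
    [0,0,0],
    [0,0,0],
    [0,0,0],
    [0,0,0],
  ],
)

```text
time_s: 5.5
position: [479.7, -223.8, 151.1]
tool_rot: [0.116, 0.993, -0.0, 0.0]
contact_force: [0.1, -0.5, -1.1]
width: 11.3
finger_force: 48.7
```

```bash
python3 - <<'E'
from h import *
st(); plan([527,125.8,155],tool(0,30),20)
c=cam('scene'); cv2.imwrite('pics/s2.png',cv2.resize(c['pixels'][60:280,130:410,::-1],None,fx=2.5,fy=2.5))
E
```

```text
5.5 [ 479.7 -223.8  151.1] F [ 0.1 -0.5 -1.1] w 11.3 ff 48.7 yaw/tilt err [-13.28  -0.04  -0.02]
n 20 xyz [-0.23 17.68  0.04] dr [-0.175 -1.491 -0.648]
```

View pics/s2.png

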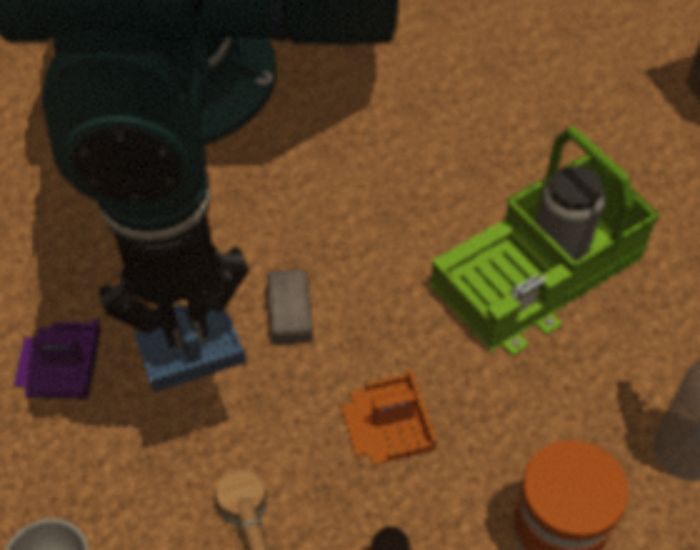

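The tray is held by the rib, level, at (190,340). Carry it over the bay while tilting.

>>> step_arm(
  xyz=[
    [-0.2,17.7,0],
    [-0.2,17.7,0],
    [-0.2,17.7,0],
    [-0.2,17.7,0],
    [-0.2,17.7,0],
    [-0.2,17.7,0],
    [-0.2,17.7,0],
    [-0.2,17.7,0],
    [-0.2,17.7,0],
    [-0.2,17.7,0],
  ],
  dr=[
    [-0.17,-1.5,-0.65],
    [-0.17,-1.5,-0.65],
    [-0.17,-1.5,-0.65],
    [-0.17,-1.5,-0.65],
    [-0.17,-1.5,-0.65],
    [-0.17,-1.5,-0.65],
    [-0.17,-1.5,-0.65],
    [-0.17,-1.5,-0.65],
    [-0.17,-1.5,-0.65],
    [-0.17,-1.5,-0.65],
  ],
)

```text
time_s: 6.38
position: [512.6, -49.1, 151.7]
tool_rot: [0.058, 0.99, -0.0, 0.131]
contact_force: [0.1, 0.6, -1.1]
width: 11.5
finger_force: 48.7
```

>>> step_arm(
  xyz=[
    [-0.2,17.7,0],
    [-0.2,17.7,0],
    [-0.2,17.7,0],
    [-0.2,17.7,0],
    [-0.2,17.7,0],
    [-0.2,17.7,0],
    [-0.2,17.7,0],
    [-0.2,17.7,0],
    [-0.2,17.7,0],
    [-0.2,17.7,0],
    [0,0,0],
    [0,0,0],
  ],
  dr=[
    [-0.17,-1.5,-0.65],
    [-0.17,-1.5,-0.65],
    [-0.17,-1.5,-0.65],
    [-0.17,-1.5,-0.65],
    [-0.17,-1.5,-0.65],
    [-0.17,-1.5,-0.65],
    [-0.17,-1.5,-0.65],
    [-0.17,-1.5,-0.65],
    [-0.17,-1.5,-0.65],
    [-0.17,-1.5,-0.65],
    [0,0,0],
    [0,0,0],
  ],
)

```text
time_s: 7.38
position: [525.1, 126.9, 154.0]
tool_rot: [-0.001, 0.966, -0.001, 0.259]
contact_force: [0.1, -0.4, -0.1]
width: 11.1
finger_force: 48.9
```

```bash
python3 - <<'E'
from h import *
st(); plan([527,125.8,100],tool(0,30),6)
c=cam('scene'); P=cloud(c); cv2.imwrite('pics/s3.png',cv2.resize(c['pixels'][90:210,260:410,::-1],None,fx=5,fy=5,interpolation=cv2.INTER_CUBIC))
hsv=cv2.cvtColor(c['pixels'],cv2.COLOR_RGB2HSV); m=cv2.inRange(hsv,(95,50,30),(120,255,255)); s=(m>0)&(c['range_z']>0)&(abs(P[...,1]-126)<70)&(abs(P[...,0]-540)<80)&(P[...,2]>80)
q=P[s]; print(len(q),q.min(0),q.max(0),q.mean(0)); r=q[q[:,0]>q[:,0].max()-25]; print('rear part y',np.percentile(r[:,1],[1,99]), 'line x(y) slope',np.polyfit(r[:,1],r[:,0],1), np.polyfit(r[:,1],r[:,2],1))
E
```

```text
7.3833 [525.1 126.9 154. ] F [ 0.1 -0.4 -0.1] w 11.1 ff 48.9 yaw/tilt err [  0.16 -30.    -0.13]
n 6 xyz [ 4.23 -0.18  7.95] dr [-0.008  0.     0.023]
425 [496.77954304  82.24370238 119.75407866] [563.42370516 171.44533614 192.1459136 ] [543.93706192 123.50874753 160.85291268]
rear part y [ 82.72032901 169.70447091] line x(y) slope [2.60932095e-02 5.51845473e+02] [-3.28028844e-04  1.66768453e+02]
```

View pics/s3.png

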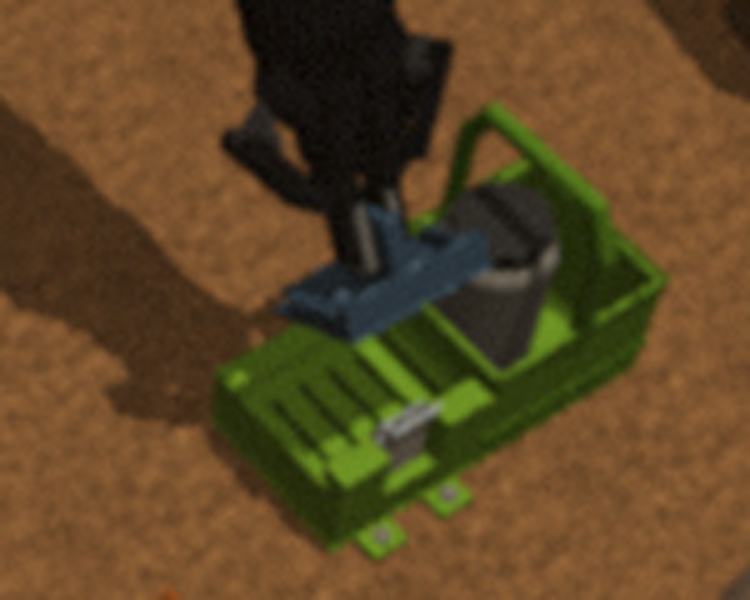

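The tilted tray hangs over the bay, tongue towards the robot, clear of the tin and handle. Its rear wall spans about y=82 to 171, so its centre is 126.5, lined up with the bay. Descend.

>>> step_arm(
  xyz=[
    [4.2,0,7.7],
    [4.2,0,7.7],
    [4.2,0,7.7],
    [4.2,0,7.7],
    [4.2,0,7.7],
    [4.2,0,7.7],
    [2.1,0,3.8],
    [2.1,0,3.8],
    [2.1,0,3.8],
    [2.1,0,3.8],
    [0,0,0],
    [0,0,0],
  ],
  dr=[
    [0,0,0],
    [0,0,0],
    [0,0,0],
    [0,0,0],
    [0,0,0],
    [0,0,0],
    [0,0,0],
    [0,0,0],
    [0,0,0],
    [0,0,0],
    [0,0,0],
    [0,0,0],
  ],
)

```text
time_s: 8.43
position: [528.0, 126.2, 85.1]
tool_rot: [-0.0, 0.966, -0.001, 0.26]
contact_force: [-0.3, 0.1, -1.1]
width: 11.6
finger_force: 48.9
```

```bash
python3 - <<'E'
from h import *
st(); plan([527,126.5,74],tool(0,30),8)
c=cam('scene'); P=cloud(c); cv2.imwrite('pics/s4.png',cv2.resize(c['pixels'][120:210,280:400,::-1],None,fx=6,fy=6,interpolation=cv2.INTER_CUBIC))
E
```

```text
8.4333 [528.  126.2  85.1] F [-0.3  0.1 -1.1] w 11.6 ff 48.9 yaw/tilt err [  0.06 -30.11  -0.11]
n 8 xyz [0.8  0.04 1.14] dr [-0.01   0.014  0.006]
```

View pics/s4.png

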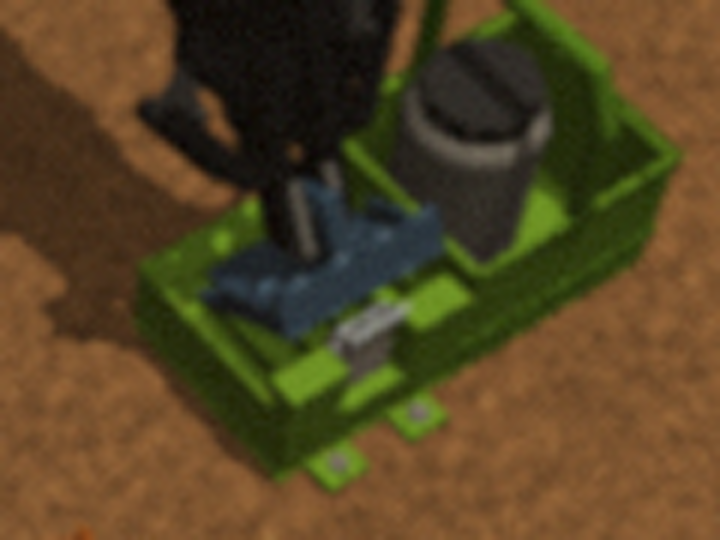

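The tray is between the bay's side walls with its rear above the latch at (370,330). It has touched nothing. Lower the tongue to the floor gently.

>>> step_arm(
  xyz=[
    [1,0,1.7],
    [1,0,1.7],
    [1,0,1.7],
    [1,0,1.7],
    [1,0,1.7],
    [1,0,1.7],
    [0,0,0],
    [0,0,0],
  ],
  dr=[
    [0,0,0],
    [0,0,0],
    [0,0,0],
    [0,0,0],
    [0,0,0],
    [0,0,0],
    [0,0,0],
    [0,0,0],
  ],
)

```text
time_s: 9.15
position: [527.8, 126.2, 73.2]
tool_rot: [-0.0, 0.966, -0.001, 0.26]
contact_force: [0.0, -0.5, -0.5]
width: 11.6
finger_force: 48.9
```

>>> step_arm(
  xyz=[
    [1,0,-0.3],
    [1,0,-0.3],
    [1,0,-0.3],
    [1,0,-0.3],
    [1,0,-0.3],
    [1,0,-0.3],
    [1,0,-0.3],
    [1,0,-0.3],
    [0,0,0],
    [0,0,0],
  ],
  dr=[
    [0,0,0],
    [0,0,0],
    [0,0,0],
    [0,0,0],
    [0,0,0],
    [0,0,0],
    [0,0,0],
    [0,0,0],
    [0,0,0],
    [0,0,0],
  ],
)

```text
time_s: 9.98
position: [519.8, 126.2, 71.4]
tool_rot: [-0.0, 0.966, -0.001, 0.26]
contact_force: [0.7, 0.4, -0.4]
width: 11.4
finger_force: 48.9
```

>>> step_arm(
  xyz=[
    [1,0,-0.3],
    [1,0,-0.3],
    [1,0,-0.3],
    [1,0,-0.3],
    [0,0,0],
    [0,0,0],
  ],
  dr=[
    [0,0,0],
    [0,0,0],
    [0,0,0],
    [0,0,0],
    [0,0,0],
    [0,0,0],
  ],
)

```text
time_s: 10.48
position: [515.7, 126.2, 70.5]
tool_rot: [-0.0, 0.966, -0.001, 0.26]
contact_force: [0.6, 0.3, 0.0]
width: 11.1
finger_force: 48.9
```

>>> step_arm(
  xyz=[
    [1,0,-0.3],
    [0.5,0,-0.1],
    [0.5,0,0.4],
    [0.3,0,0.4],
    [0,0,0],
    [0,0,0],
  ],
  dr=[
    [0,0,0],
    [0,0,0],
    [0,0,0],
    [0,0,0],
    [0,0,0],
    [0,0,0],
  ],
)

```text
time_s: 10.98
position: [514.2, 126.2, 69.1]
tool_rot: [-0.0, 0.966, -0.001, 0.26]
contact_force: [2.5, -0.6, -0.6]
width: 11.1
finger_force: 48.8
```

The tongue is against the wall under the lip (+2.5 N in x). Next I'll swing the rear down about the tongue in stages, with a firmer grip.

```bash
python3 - <<'E'
from h import *
st()
def seq(tilts,tip0,tip1):
    v=np.array([50.4,0,16.5])
    prev=tool(0,30); pp=np.array([514.2,126.2,69.1])
    for i,t in enumerate(tilts):
        f=(i+1)/len(tilts); tip=np.array(tip0)*(1-f)+np.array(tip1)*f
        pos=tip+Ro.from_euler('y',-t,degrees=True).apply(v); print(t,pos.round(1),end=' '); n=2 if i else 2
        plan(pos,tool(0,t),2,pp,prev); pp=pos; prev=tool(0,t)
seq([26,22,18,14,10,6,3,0],[478.9,126.2,29.7],[478.0,126.2,29.7])
E
```

```text
10.9833 [514.2 126.2  69.1] F [ 2.5 -0.6 -0.6] w 11.1 ff 48.8 yaw/tilt err [  0.06 -30.15  -0.11]
26 [516.9 126.2  66.6] n 2 xyz [-0.56  0.    1.73] dr [0. 2. 0.]
22 [519.2 126.2  63.9] n 2 xyz [-0.49  0.    1.75] dr [0. 2. 0.]
18 [521.4 126.2  61. ] n 2 xyz [-0.49  0.    1.75] dr [0. 2. 0.]
14 [523.4 126.2  57.9] n 2 xyz [-0.49  0.    1.75] dr [0. 2. 0.]
10 [525.1 126.2  54.7] n 2 xyz [-0.49  0.    1.76] dr [0. 2. 0.]
6 [526.6 126.2  51.4] n 2 xyz [-0.49  0.    1.76] dr [0. 2. 0.]
3 [527.6 126.2  48.8] n 2 xyz [-0.36  0.    1.32] dr [0.  1.5 0. ]
0 [528.4 126.2  46.2] n 2 xyz [-0.36  0.    1.32] dr [0.  1.5 0. ]
```

>>> step_arm(
  xyz=[
    [-0.25,0,0.88],
    [-0.25,0,0.88],
    [-0.25,0,0.88],
    [-0.25,0,0.88],
    [-0.25,0,0.88],
    [-0.25,0,0.88],
    [-0.25,0,0.88],
    [0,0,0],
    [0,0,0],
  ],
  dr=[
    [0,1,0],
    [0,1,0],
    [0,1,0],
    [0,1,0],
    [0,1,0],
    [0,1,0],
    [0,1,0],
    [0,0,0],
    [0,0,0],
  ],
  squeeze=100,
)

```text
time_s: 11.73
position: [518.4, 126.2, 64.2]
tool_rot: [-0.0, 0.98, -0.001, 0.201]
contact_force: [1.1, 1.0, 1.6]
width: 10.7
finger_force: 99.0
```

>>> step_arm(
  xyz=[
    [-0.25,0,0.88],
    [-0.25,0,0.88],
    [-0.25,0,0.88],
    [-0.25,0,0.88],
    [0,0,0],
    [0,0,0],
  ],
  dr=[
    [0,1,0],
    [0,1,0],
    [0,1,0],
    [0,1,0],
    [0,0,0],
    [0,0,0],
  ],
)

```text
time_s: 12.23
position: [520.9, 126.2, 61.7]
tool_rot: [-0.0, 0.986, -0.001, 0.167]
contact_force: [-2.1, -0.6, 6.2]
width: 10.5
finger_force: 100.0
```

>>> step_arm(
  xyz=[
    [-0.25,0,0.88],
    [-0.25,0,0.88],
    [-0.25,0,0.88],
    [0,0,0],
    [0,0,0],
  ],
  dr=[
    [0,1,0],
    [0,1,0],
    [0,1,0],
    [0,0,0],
    [0,0,0],
  ],
)

```text
time_s: 12.65
position: [522.1, 126.2, 59.2]
tool_rot: [-0.0, 0.99, -0.001, 0.141]
contact_force: [0.7, 0.3, 4.0]
width: 10.2
finger_force: 99.6
```

```bash
python3 - <<'E'
from h import *
st(); print(readout.state()['ft_torque'])
c=cam('scene'); cv2.imwrite('pics/s5.png',cv2.resize(c['pixels'][120:210,280:400,::-1],None,fx=6,fy=6,interpolation=cv2.INTER_CUBIC))
E
```

```text
12.65 [522.1 126.2  59.2] F [0.7 0.3 4. ] w 10.2 ff 99.6 yaw/tilt err [  0.03 -16.18  -0.09]
[0.03365866 0.23912453 0.07312346]
```

View pics/s5.png

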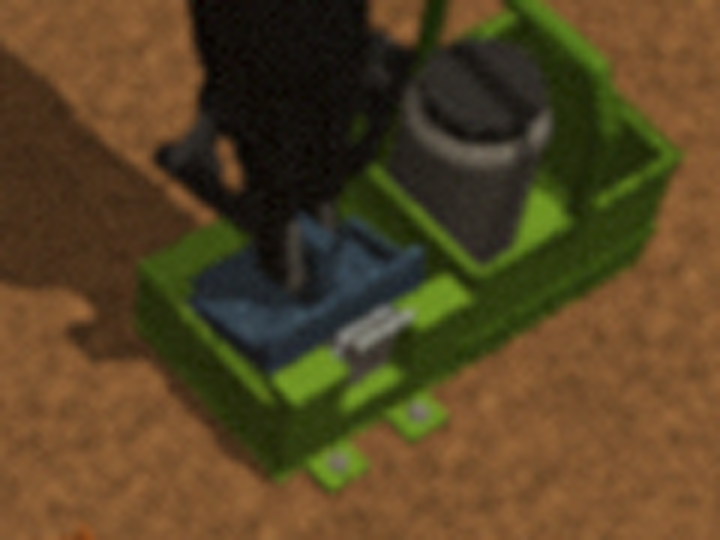

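The rear wall now sits inside the far wall and against the latch at (370,335). The tray is square in the bay and forces are small, so the swing goes on.

>>> step_arm(
  xyz=[
    [-0.25,0,0.88],
    [-0.25,0,0.88],
    [-0.25,0,0.88],
    [-0.25,0,0.88],
    [0,0,0],
    [0,0,0],
  ],
  dr=[
    [0,1,0],
    [0,1,0],
    [0,1,0],
    [0,1,0],
    [0,0,0],
    [0,0,0],
  ],
)

```text
time_s: 13.2
position: [524.0, 126.2, 56.0]
tool_rot: [-0.0, 0.994, -0.001, 0.106]
contact_force: [-0.2, -0.4, 5.3]
width: 10.5
finger_force: 100.0
```

>>> step_arm(
  xyz=[
    [-0.25,0,0.88],
    [-0.25,0,0.88],
    [-0.25,0,0.88],
    [-0.25,0,0.88],
    [0,0,0],
    [0,0,0],
  ],
  dr=[
    [0,1,0],
    [0,1,0],
    [0,1,0],
    [0,1,0],
    [0,0,0],
    [0,0,0],
  ],
)

```text
time_s: 13.7
position: [525.6, 126.2, 52.8]
tool_rot: [-0.0, 0.997, -0.001, 0.071]
contact_force: [-0.8, -0.8, 7.9]
width: 10.4
finger_force: 100.4
```

Tilt is 8° and the force is small. Continuing in the same way.

>>> step_arm(
  xyz=[
    [-0.25,0,0.88],
    [-0.25,0,0.88],
    [-0.25,0,0.88],
    [-0.25,0,0.88],
    [0,0,0],
    [0,0,0],
  ],
  dr=[
    [0,1,0],
    [0,1,0],
    [0,1,0],
    [0,1,0],
    [0,0,0],
    [0,0,0],
  ],
)

```text
time_s: 14.2
position: [527.0, 126.2, 49.5]
tool_rot: [-0.0, 0.999, -0.001, 0.036]
contact_force: [-1.1, 1.0, 9.1]
width: 10.6
finger_force: 100.8
```

>>> step_arm(
  xyz=[
    [-0.25,0,0.88],
    [-0.25,0,0.88],
    [0,0,0],
    [0,0,0],
  ],
  dr=[
    [0,1,0],
    [0,1,0],
    [0,0,0],
    [0,0,0],
  ],
)

```text
time_s: 14.53
position: [527.6, 126.2, 47.8]
tool_rot: [-0.0, 1.0, -0.001, 0.019]
contact_force: [-0.9, -0.5, 10.1]
width: 10.3
finger_force: 101.0
```

```bash
python3 - <<'E'
from h import *
st(); print(readout.state()['ft_torque'])
E
```

```text
14.5333 [527.6 126.2  47.8] F [-0.9 -0.5 10.1] w 10.3 ff 101.0 yaw/tilt err [ 0.01 -2.17 -0.09]
[-0.01167394  0.84390044  0.0722298 ]
```

>>> step_arm(
  xyz=[
    [-0.15,0,0.5],
    [-0.15,0,0.5],
    [-0.15,0,0.5],
    [-0.15,0,0.5],
    [0,0,0],
    [0,0,0],
  ],
  dr=[
    [0,0.55,0],
    [0,0.55,0],
    [0,0.55,0],
    [0,0.55,0],
    [0,0,0],
    [0,0,0],
  ],
)

```text
time_s: 15.03
position: [527.9, 126.2, 46.6]
tool_rot: [-0.0, 1.0, -0.001, -0.0]
contact_force: [-7.9, -1.1, 24.1]
width: 10.1
finger_force: 102.9
```

```bash
python3 - <<'E'
from h import *
st(); print(readout.state()['ft_torque'])
for n in('top','scene'):
    c=cam(n); P=cloud(c); hsv=cv2.cvtColor(c['pixels'],cv2.COLOR_RGB2HSV)
    s=(hsv[...,1]<70)&(hsv[...,2]>90)&(abs(P[...,0]-570)<25)&(abs(P[...,1]-126)<30)&(P[...,2]>56)&(P[...,2]<85)
    v,u=np.nonzero(s); print(n,'latch',s.sum(),P[s].mean(0),P[s].min(0),P[s].max(0))
E
```

```text
15.0333 [527.9 126.2  46.6] F [-7.9 -1.1 24.1] w 10.1 ff 102.9 yaw/tilt err [ 0.01  0.02 -0.1 ]
[-0.03127416  1.45404129  0.0270622 ]
top latch 77 [567.1062982  119.45771328  69.91562418] [555.80946364 111.96410679  57.81705768] [576.1612871  132.91007272  81.56915056]
scene latch 45 [571.19146454 124.42148463  71.54136764] [562.6351898  110.74647513  57.56222263] [578.81662258 140.35646662  82.10444156]
```

Force rose as the tray bottomed, and the latch's seen position is back at its rest value. Release, opening partly, to look.

>>> step_arm(
  xyz=[
    [0,0,0],
    [0,0,0],
    [0,0,0],
    [0,0,0],
    [0,0,0],
    [0,0,0],
  ],
  dr=[
    [0,0,0],
    [0,0,0],
    [0,0,0],
    [0,0,0],
    [0,0,0],
    [0,0,0],
  ],
  hand=-0.2,
)

```text
time_s: 15.63
position: [528.2, 126.1, 45.4]
tool_rot: [0.0, 1.0, -0.001, -0.001]
contact_force: [-0.1, -0.2, 0.0]
width: 34.1
finger_force: 0.0
```

>>> step_arm(
  xyz=[
    [0,0,-4],
    [0,0,-8],
    [0,0,-16],
    [0,0,-20],
    [0,0,-25],
    [0,0,-30],
    [0,0,-30],
    [0,0,-20],
    [0,0,0],
  ],
  dr=[
    [0,0,0],
    [0,0,0],
    [0,0,0],
    [0,0,0],
    [0,0,0],
    [0,0,0],
    [0,0,0],
    [0,0,0],
    [0,0,0],
  ],
)

```text
time_s: 16.38
position: [530.0, 126.6, 203.4]
tool_rot: [-0.0, 1.0, -0.001, 0.003]
contact_force: [0.5, 0.7, -0.1]
width: 33.9
finger_force: 0.0
```

```bash
python3 - <<'E'
from h import *
st()
c=cam('scene'); P=cloud(c); hsv=cv2.cvtColor(c['pixels'],cv2.COLOR_RGB2HSV); ok=c['range_z']>0
s=(hsv[...,1]<70)&(hsv[...,2]>90)&(abs(P[...,0]-570)<25)&(abs(P[...,1]-126)<30)&(P[...,2]>56)&(P[...,2]<85)
print('latch',s.sum(),P[s].mean(0),P[s].max(0))
m=(cv2.inRange(hsv,(95,50,20),(120,255,255))>0)&ok&(abs(P[...,1]-126)<60)&(abs(P[...,0]-520)<60)
q=P[m]; print(len(q),q.min(0),q.max(0),np.histogram(q[:,2],bins=np.arange(26,84,4)))
t=q[q[:,2]>71]; print('rib top',t.mean(0),t.min(0),t.max(0))
b=q[q[:,2]<37]; A=np.c_[b[:,:2]-[519,126],np.ones(len(b))]; print('base plane',len(b),np.linalg.lstsq(A,b[:,2],rcond=None)[0])
cv2.imwrite('pics/s6.png',cv2.resize(c['pixels'][120:210,280:400,::-1],None,fx=6,fy=6,interpolation=cv2.INTER_CUBIC))
E
```

```text
16.3833 [530.  126.6 203.4] F [ 0.5  0.7 -0.1] w 33.9 ff 0.0 yaw/tilt err [ 0.01 -0.3  -0.06]
latch 44 [570.9315986  124.81676756  71.2736913 ] [578.9712031  142.86017291  80.66771741]
352 [487.51166338  76.05742609  28.05814022] [578.77766119 170.47531229 562.6228281 ] (array([  5, 149,  86,   8,  13,   1,   1,   1,   2,   1,   8,  18,  36,
         5]), array([26, 30, 34, 38, 42, 46, 50, 54, 58, 62, 66, 70, 74, 78, 82]))
rib top [539.45323977 120.20277862 183.84553632] [502.64598943  76.05742609  71.06279653] [578.77766119 166.52486586 562.6228281 ]
base plane 232 [1.08992747e-02 4.36809647e-03 3.32672289e+01]
```

View pics/s6.png

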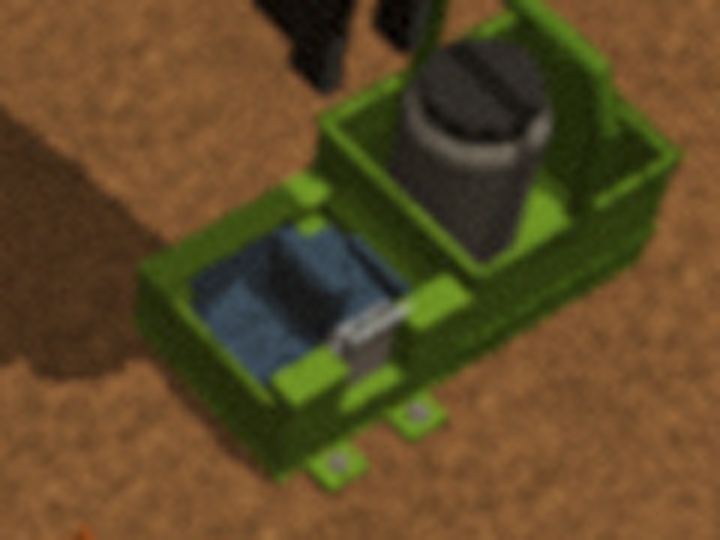

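The tray lies flat in the bay: its base plane reads 0.6° and its top is at the expected height. The latch is upright at (370,335), the gripper is clear and the tin is untouched. Handing in.

```bash
python3 -c "
from rig import manip
print(manip.hand_in())"
```

```text
the job is handed in; nothing more can be done
None
```

I put the slate-blue tray back in its bay, let go of it and handed the job in. The last camera check showed it flat with the latch upright, but the hand-in gave no verdict.

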